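# Snap the awl into its bench clips

### The job

Take the black-and-yellow awl off its wooden rest and press it, level and with its yellow middle between the two clips, down into both spring clips of the tool rack until it has snapped in and sits fully home on both blue saddles, then let go and draw back. Someone sets the rack's rail to a different height each time, so feel for the bottom and press gently: firmly enough to snap it in, never shoving with more than about 20 N. Leave the glue bottle, the thread spool and the wooden beater as they stand.

Things in the scene. Friction and masses are not known exactly. Their poses are not given: they have to be found in the camera images.
- awl: the awl: a plain round handle 20 mm in diameter and 130 mm long (black, the middle 44 mm yellow) with a thin steel spike 60 mm long beyond one end; 70 g. Origin on the axis at the middle of the handle, x along the axis towards the spike. It starts lying level in the rest. Which way the spike points in the rack does not matter.
- rest: fixed wooden rest, foot 130 x 60 x 10 mm, with two V cradles 14 mm wide at +-44 mm along its x axis, that carry the awl with its axis 40 mm above the table, along the rest's x axis; between the cradles the handle is free for 74 mm. Origin at the centre of its underside.
- rack: fixed tool rack: wooden foot 170 x 70 x 15 mm, two steel posts (tops 46 mm above the table) and on them an aluminium rail 26 mm wide with two steel spring clips on blue V saddles, at +-44 mm along the rack's x axis. Between the clips 74 mm are free, down to the rail's top, 32 mm below a seated handle's axis. A seated handle lies along the rack's x axis over its centre. Origin: centre of its underside, z up.
- rack_mid (a point): point on the rack's centre line, 66 mm above the table. The seated handle axis lies on this line, 58 to 74 mm above the table: the rail's height is set anew each time and is not reported (this point belongs to the foot and does not follow the rail). The rail does not move in use.
- clip_near (a point): the same height on the centre line at the near clip (-44 mm along the rack's x). Each clip: two jaws 12 mm wide; mouth 28 mm wide at its top, 17 mm above the seated axis; neck 13 mm wide, 7 mm above the seated axis; a lowered handle first touches when its axis is 15 mm above its seat.
- clip_far (a point): the same at the far clip (+44 mm). Pushing a handle into both clips at once takes about 5 to 13 N in all, highest just before its axis reaches the necks (7 mm above the seat); then the force falls away to nothing, and it must be followed on down until it stops hard on the saddles.
- near_left (a joint): hinge of the left jaw of the near clip (near: at -44 mm along the rack's x axis; left: on the rack's +y side). 0 = sprung shut and empty, grows as the jaw is bent outward: about 0.17 rad as the widest part of the handle goes through the neck, about 0.05 to 0.07 with the handle home; spring 0.46 N m/rad
- near_right (a joint): hinge of the right jaw of the near clip (near: at -44 mm along the rack's x axis; right: on the rack's -y side). 0 = sprung shut and empty, grows as the jaw is bent outward: about 0.17 rad as the widest part of the handle goes through the neck, about 0.05 to 0.07 with the handle home; spring 0.46 N m/rad
- far_left (a joint): hinge of the left jaw of the far clip (far: at +44 mm along the rack's x axis; left: on the rack's +y side). 0 = sprung shut and empty, grows as the jaw is bent outward: about 0.17 rad as the widest part of the handle goes through the neck, about 0.05 to 0.07 with the handle home; spring 0.46 N m/rad
- far_right (a joint): hinge of the right jaw of the far clip (far: at +44 mm along the rack's x axis; right: on the rack's -y side). 0 = sprung shut and empty, grows as the jaw is bent outward: about 0.17 rad as the widest part of the handle goes through the neck, about 0.05 to 0.07 with the handle home; spring 0.46 N m/rad
- glue: red glue bottle with white cap, standing, 36 mm in diameter, 105 mm tall, origin at the centre of its base; leave alone
- spool: blue thread spool, standing, 36 mm in diameter, 46 mm tall, origin at the centre of its base; leave alone
- beater: dark flat wooden beater lying on the table, 170 x 26 x 9 mm, origin at the centre of its underside; leave alone
There are look-alikes about, which are no part of the job. Of the things like the awl, leave any that is orange; of the rest the larger one is meant.

How it is judged (in metres and radians):
On the way, in this order (a step that is already met when the one before it is completed fails the run):
1. the awl is lifted clear of its rest (height (world z) of awl above 0.08 m and contact force between awl and rest below 0.01 N), for 0.1 s.
2. the handle spreads the jaws of a clip as it is pressed through (((value of joint each of near_left, near_right above 0.1 rad and contact force between awl and rack above 1 N) or (value of joint each of far_left, far_right above 0.1 rad and contact force between awl and rack above 1 N))), for 0.02 s.
At the end, for the whole second after the job is handed in: The awl lies still along the rack: within 14 mm lengthwise, 5 mm sideways and 0.06 rad of its line, axis 55 to 76.5 mm above the table, all four jaws closed round it again (each below 0.12 rad, so only within about 2 mm of the saddles) (value of joint each of near_left, near_right, far_left, far_right below 0.12 rad and height (world z) of awl between 0.055 and 0.0765 m and x of awl in the frame of rack between -0.014 and 0.014 m and y of awl in the frame of rack between -0.005 and 0.005 m and angle between the x axis of awl and the x axis of rack, either way round below 0.06 rad and linear speed of awl below 0.02 m/s); the robot touches nothing.
It fails at once if the awl is shoved too hard into the rack: contact forces add up to over 40 N, jaw pinch included (about 25 N of push) (contact force between awl and rack above 40 N).
It fails at once if the gripper pushes on the rack with more than 10 N (contact force between the fingers and rack above 10 N).
It fails at once if the glue bottle is moved more than 20 mm or tipped (distance of glue from where it was at the start of the episode above 0.02 m or angle between glue's own z axis and vertical above 0.4 rad).
It fails at once if the thread spool is moved more than 20 mm or tipped (distance of spool from where it was at the start of the episode above 0.02 m or angle between spool's own z axis and vertical above 0.4 rad).
It fails at once if the flat wooden beater is moved more than 20 mm (distance of beater from where it was at the start of the episode above 0.02 m).
It also fails if it takes over 50 s, if anything falls off the work surface, if the arm or the gripper's body presses on something with over 40 N, if the wrist force passes 120 N, or if a joint passes its speed limit or range.

### The arm

A 6-joint arm with a two-finger parallel gripper is mounted at the origin on the work surface. World frame = base frame: x ahead of the robot, y to its left, z up, the work surface at z = 0. Lengths are in m, angles in degrees, forces in N, time in s.
With the tool pointing down it reaches from about 0.325 to 0.85 m from the base axis. Payload 15.5 kg.
Tool frame: the origin (TCP) lies midway between the tips of the shut fingers; the grasp point (between the pads) lies 19 mm behind it; z points along the fingers, y is the line along which they close (so a half turn about z gives the same grasp; the last joint's range is limited). The gripper opens to 91 mm and grips with 3 to 60 N. Pads are 32 mm wide; open, the fingers measure 118 mm over their backs; the gripper's body (76 mm by 178 mm) begins 60 mm behind the grasp point.
Start: joints at [-76.92, 28.281, 77.091, -0, 74.628, -5.472], TCP at [0.199, -0.593, 0.214] pointing down, gripper open.
Joint ranges: [-166.48, 166.48], [-47.26, 123.95], [12.59, 153.08], [-70.14, 250.14], [6.76, 159.57], [-176.63, 176.63]. Speed limits (degrees/s): [108.29, 108.29, 147.25, 172.46, 172.46, 172.46].

### API

Orientations are given as a 3x3 rotation matrix whose columns are the frame's x, y, z axes.
In Python, from bench import ctrl gives the robot as it stands. The module is installed in compiled form; this text tells all that it offers. Calls block until the motion is done:
- ctrl.goto(position, orientation): joint-space move of the TCP to a pose.
- ctrl.move_l(position, vel=0.15, ori=None, contact_N=None): straight line of the TCP; ori=None keeps the orientation; vel is the mean speed in m/s. With contact_N (N) it stops when the force on the tool has changed by that much, and returns True; else False.
- ctrl.movej(angles): joint-space move.
- ctrl.command_gripper(opening): opening from 0.0 (shut) to 1.0 (fully open); the grip force is fixed at half the most; returns when the fingers have stopped.
- ctrl.sleep(seconds).
- ctrl.ik(position, orientation): joint angles nearest the present ones, or None.
- ctrl.read_camera(name): name is "scene" or "top"; returns the picture (480x640x3 uint8, blue, green, red); there is no depth.
- ctrl.camera_params(name): a dict with "fx", "fy", "cx", "cy" (pixels), "D" ([k1, k2, p1, p2, k3] as OpenCV has them; the pictures are not rectified), "pose" (4x4, takes a point from camera to world coordinates). Camera axes: x right, y up, looking along -z (the intrinsics and any distortion apply to the point x, -y, -z); pixel columns grow to the right and rows downward; lengths in m; the calibration is good to about 2 mm. A picture is of the moment at which its call begins. camera_params takes no time and is no camera call.
A pose or a line that the arm cannot do raises ctrl.MotionError and nothing moves.
- ctrl.sign_off(): hands the job in; it is judged then, once.
Readings, each from a call of its own:
- ctrl.current_t(): time.
- ctrl.current_q(): joint angles.
- ctrl.current_dq(): joint speeds.
- ctrl.current_effort(): joint torques, N m.
- ctrl.current_tool_pos(): TCP position.
- ctrl.current_eef_rot(): TCP orientation.
- ctrl.current_contact_force(): force on the tool from outside, world axes, zero at the start.
- ctrl.current_wrist_torque(): the same for the moment, N m.
- ctrl.current_grip_width(): opening from 0.0 (shut) to 1.0 (fully open).
- ctrl.current_grasp_force(): force on a finger pad.
Only numpy, scipy, OpenCV 4.12 (cv2) and the standard library are available. Lean on these libraries where they do the work, as an engineer would, in place of code of your own. Each camera call takes 0.05 s, during which the arm holds its last target. There are 200 camera calls.

## Working session

There is one attempt and no reset: what is moved stays moved. The work goes in short steps, each a Python script; the robot and the scene stay as the last script left them, time stands still between calls to the robot, and variables do not carry over. Pictures are saved under pics/ and viewed, at most 10 in all, crops included, and the job is handed in when it is done.

```bash
mkdir -p pics
python3 - <<'E'
from bench import ctrl
import cv2
for n in("scene","top"):
    cv2.imwrite(f"pics/{n}0.png",ctrl.read_camera(n)); p=ctrl.camera_params(n); print(n,p)
E
```

```text
scene {'fx': 515.645342755423, 'fy': 515.645342755423, 'cx': 318.43753720722043, 'cy': 239.49515689142697, 'D': array([-0.13112909,  0.        ,  0.        ,  0.        ,  0.        ]), 'pose': array([[ 0.2066025 , -0.72903136,  0.6525555 ,  1.28972886],
       [ 0.97833592,  0.14492932, -0.14783206, -0.15414124],
       [ 0.01319978,  0.66896096,  0.74318033,  0.93027596],
       [ 0.        ,  0.        ,  0.        ,  1.        ]])}
top {'fx': 548.7303750005519, 'fy': 548.7303750005519, 'cx': 324.2246104961463, 'cy': 239.54962390577052, 'D': array([-0.10419541,  0.        ,  0.        ,  0.        ,  0.        ]), 'pose': array([[-0.01727644,  0.98564125, -0.16796683,  0.375127  ],
       [-0.99983037, -0.01595783,  0.00919712,  0.04862581],
       [ 0.00638468,  0.16809723,  0.98574974,  1.0777805 ],
       [ 0.        ,  0.        ,  0.        ,  1.        ]])}
```

View pics/top0.png

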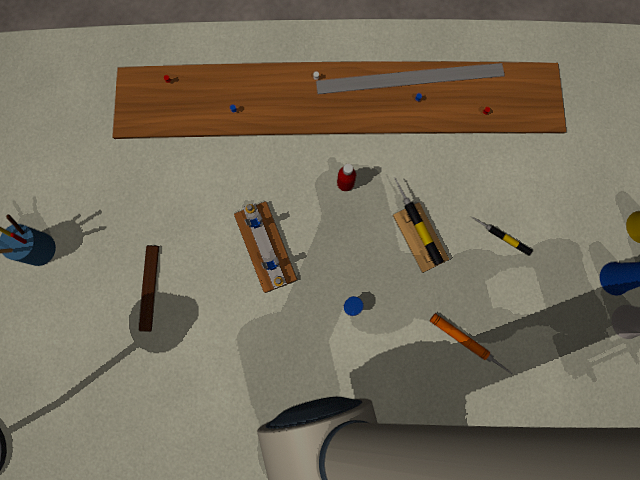

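View pics/scene0.png

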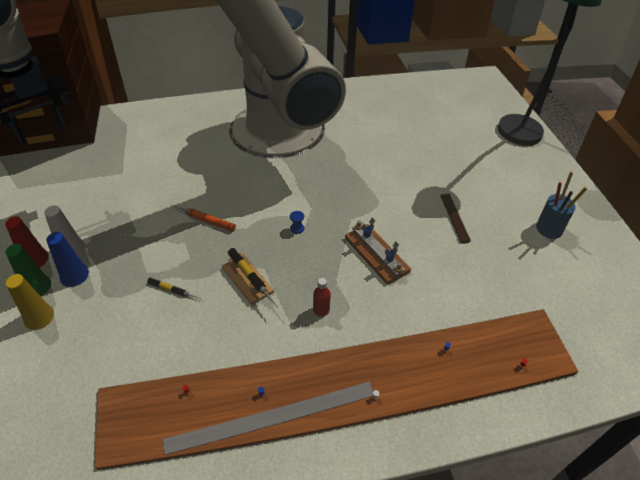

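Candidates in the top view:
- Black-and-yellow handle on the rest, (423,233): large, so this is the one meant.
- Small black-and-yellow awl on the table, (505,237): a look-alike.
- Orange awl, (462,338): leave alone.

The rack is at (267,246), the glue at (346,178), the spool at (353,306) and the beater at (150,288). Next are close crops of the awl and the rack.

Run:
```python
import cv2,numpy as np
t=cv2.imread("pics/top0.png"); s=cv2.imread("pics/scene0.png")
a=cv2.resize(t[170:290,380:460],None,fx=5,fy=5,interpolation=cv2.INTER_CUBIC)
b=cv2.resize(t[190:310,227:307],None,fx=5,fy=5,interpolation=cv2.INTER_CUBIC)
cv2.imwrite("pics/c1.png",np.hstack([a[:600],b[:600]]))
a=cv2.resize(s[235:315,215:295],None,fx=5,fy=5,interpolation=cv2.INTER_CUBIC)
b=cv2.resize(s[210:290,338:418],None,fx=5,fy=5,interpolation=cv2.INTER_CUBIC)
cv2.imwrite("pics/c2.png",np.hstack([a,b]))
```

```text
(no output)
```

View pics/c1.png

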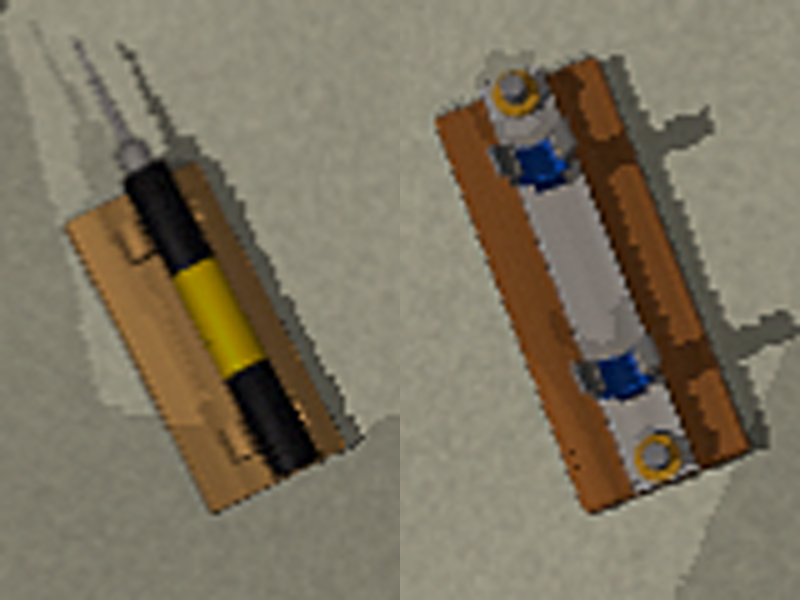

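View pics/c2.png

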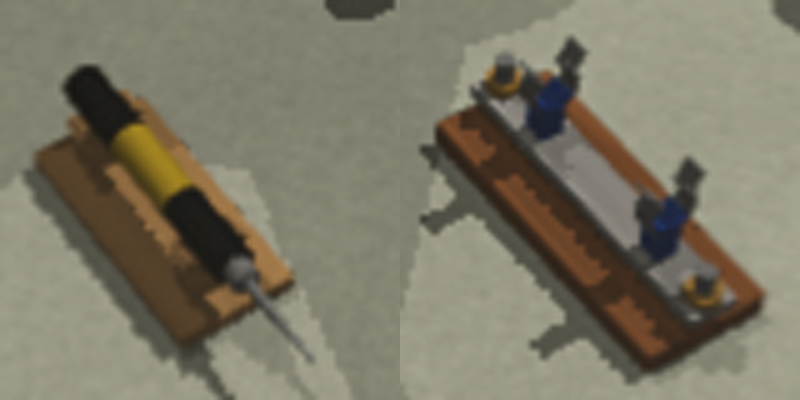

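The crops show the large handle lying in the rest with its spike pointing away from the robot (yellow ends at about (418,223) and (429,244) in the top view). The rack's post tops are at about (250,207) and (278,280), and no clip holds anything. Next I triangulate.

```bash
cat > h.py <<'E'
import numpy as np,cv2
from bench import ctrl
P={n:ctrl.camera_params(n) for n in("scene","top")}
def ray(n,px):
    p=P[n];K=np.array([[p["fx"],0,p["cx"]],[0,p["fy"],p["cy"]],[0,0,1.]])
    x,y=cv2.undistortPoints(np.array([[px]],float),K,p["D"])[0,0]
    return p["pose"][:3,3],p["pose"][:3,:3]@np.array([x,-y,-1.])
def at_z(n,px,z):
    o,d=ray(n,px);return o+d*(z-o[2])/d[2]
def tri(a,b):
    o,d=ray("top",a);q,e=ray("scene",b)
    s=np.linalg.lstsq(np.c_[d,-e],q-o,rcond=None)[0]
    A=o+s[0]*d;B=q+s[1]*e;return (A+B)/2,np.linalg.norm(A-B)
E
python3 - <<'E'
from h import *
np.set_printoptions(precision=4,suppress=True)
f=lambda u,v,x0,y0:((u+.5)/5-.5+x0,(v+.5)/5-.5+y0)
T=lambda u,v:f(u,v,380,170); R=lambda u,v:f(u-400,v,227,190)
TS=lambda u,v:f(u,v,215,235); RS=lambda u,v:f(u-400,v,338,210)
aw={'back':((293,467),(85,78)),'yb':((248,370),(131,137)),'yf':((193,267),(183,196)),'front':((147,172),(235,258))}
for k,(a,b) in aw.items(): print(k,at_z('top',T(*a),.04),at_z('scene',TS(*b),.045),*tri(T(*a),TS(*b)))
for k,(a,b) in {'postN':((657,453),(503,62)),'postF':((515,87),(706,278))}.items():
  print(k,at_z('top',R(*a),.046),at_z('scene',RS(*b),.046),*tri(R(*a),RS(*b)))
C=[at_z('top',R(*a),.015) for a in((437,118),(597,58),(750,450),(590,513))]
print(np.array(C),np.mean(C,0),[np.linalg.norm(C[i]-C[i-1]) for i in range(4)])
y=lambda v:np.degrees(np.arctan2(v[1],v[0]))
print('yaw foot',y(C[0]-C[3]),y(C[1]-C[2]))
C=[at_z('top',T(*a),.01) for a in((65,220),(210,165),(360,445),(215,513))]
print('rest',np.mean(C,0),[np.linalg.norm(C[i]-C[i-1]) for i in range(4)],y(C[0]-C[3]),y(C[1]-C[2]))
print('saddles',[tri(R(*a),RS(*b)) for a,b in(((627,378),(548,108)),((543,165),(662,228)))])
print('glue',at_z('top',(347,168),.105),'spool',at_z('top',(353,306),.046),ctrl.current_eef_rot())
E
```

```text
back [ 0.5028 -0.1787  0.04  ] [ 0.506  -0.1781  0.045 ] [ 0.5027 -0.1783  0.0413] 0.00013254782299988033
yb [ 0.5408 -0.1631  0.04  ] [ 0.5446 -0.1613  0.045 ] [ 0.5408 -0.1621  0.0407] 0.0015743369727281972
yf [ 0.5815 -0.1436  0.04  ] [ 0.5823 -0.1427  0.045 ] [ 0.5809 -0.1428  0.0433] 0.0003560572847790677
front [ 0.6195 -0.1274  0.04  ] [ 0.6201 -0.125   0.045 ] [ 0.6188 -0.1258  0.0436] 0.0018732500032560442
postN [0.4746 0.1275 0.046 ] [0.4768 0.1264 0.046 ] [0.4748 0.1274 0.0437] 0.0005077220707958292
postF [0.617  0.1819 0.046 ] [0.6233 0.181  0.046 ] [0.6185 0.183  0.0398] 0.0007027493159546818
[[0.6122 0.2169 0.015 ]
 [0.6355 0.1533 0.015 ]
 [0.4782 0.0937 0.015 ]
 [0.4547 0.1559 0.015 ]] [0.5452 0.1549 0.015 ] [np.float64(0.1688569710356539), np.float64(0.06776724417703356), np.float64(0.1682015942267794), np.float64(0.0665109781640034)]
yaw foot 21.160947428328075 20.73585014608775
rest [ 0.5601 -0.1556  0.01  ] [np.float64(0.1304939867404119), np.float64(0.06323190171339367), np.float64(0.1266074058254798), np.float64(0.06449082030673396)] 24.786299456448976 25.4457123791683
saddles [(array([0.5043, 0.1404, 0.0398]), np.float64(0.002322104055921022)), (array([0.5873, 0.1719, 0.0407]), np.float64(0.0007651501817558136))]
glue [ 0.674  -0.0047  0.105 ] spool [ 0.4238 -0.0127  0.046 ] [[ 0.948   0.3182 -0.0003]
 [ 0.3182 -0.948   0.001 ]
 [ 0.0001 -0.0011 -1.    ]]
```

Both estimates agree:
- **Rack:** posts and foot (168 x 67 mm against the true 170 x 70) give a centre of (0.5455, 0.1550) and a yaw of 20.9°.
- **Awl:** about (0.561, -0.154, 0.04) with a yaw of about 24.3°. Handle length measures 128 mm against the true 130.

Next is the pick.

```bash
cat >> h.py <<'E'
def Rz(deg):
    c,s=np.cos(np.radians(deg)),np.sin(np.radians(deg));return np.array([[c,s,0],[s,-c,0],[0,0,-1.]])
AW=(0.561,-0.154,24.3); RK=(0.5455,0.155,20.9)
np.set_printoptions(precision=4,suppress=True)
E
python3 - <<'E'
from h import *
x,y,a=AW
ctrl.command_gripper(1.0)
ctrl.goto([x,y,.16],Rz(a))
print(ctrl.move_l([x,y,.0215],vel=.1,contact_N=8))
print(ctrl.current_tool_pos(),ctrl.current_contact_force())
ctrl.command_gripper(0.0)
print(ctrl.current_grip_width()*91,ctrl.current_grasp_force(),ctrl.current_contact_force())
ctrl.move_l([x,y,.2],vel=.1)
print(ctrl.current_grip_width()*91,ctrl.current_contact_force(),ctrl.current_wrist_torque(),ctrl.current_t())
x,y,a=RK
ctrl.goto([x,y,.2],Rz(a)); ctrl.move_l([x,y,.13],vel=.1)
for n in("scene","top"): cv2.imwrite(f"pics/{n}1.png",ctrl.read_camera(n))
t=cv2.imread("pics/top1.png"); s=cv2.imread("pics/scene1.png")
z=lambda i:cv2.resize(i,None,fx=4,fy=4,interpolation=cv2.INTER_CUBIC)
cv2.imwrite("pics/c3.png",np.hstack([z(t[165:315,215:315]),z(s[150:300,325:425])]))
print(ctrl.current_tool_pos(),ctrl.current_contact_force(),ctrl.current_t())
E
```

```text
False
[ 0.5613 -0.1541  0.022 ] [ 1.2436 -0.1187  0.1143]
19.665213616901376 29.981554448604584 [0.4406 0.53   0.0999]
19.166724726936586 [ 0.7093  0.366  -0.5924] [-0.0164 -0.0457  0.0196] 6.9333
[0.546  0.155  0.1307] [ 0.0493 -0.0075 -0.3821] 9.0667
```

View pics/c3.png

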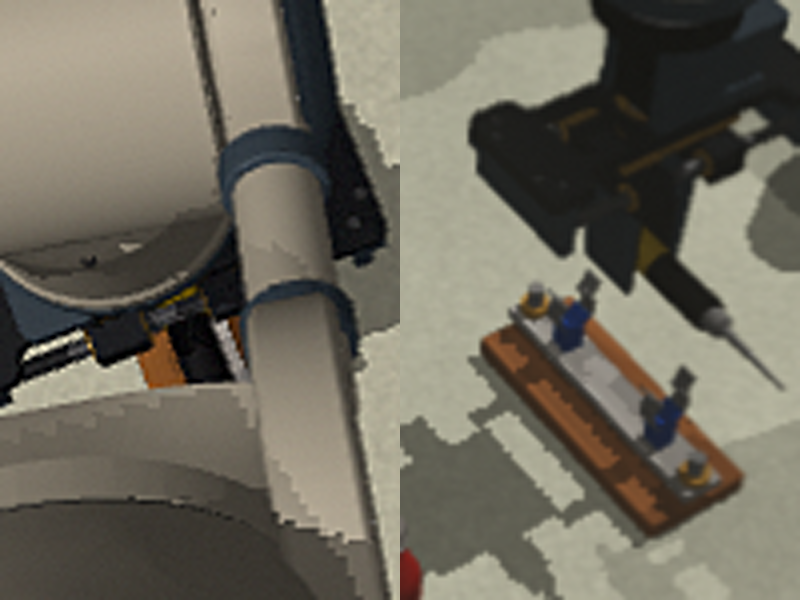

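The awl is held level, about 19 mm below the gripper. The handle's front end is at (404,229) and the yellow/black edge at (389,215) in the scene view. I check the lengthwise offset before pressing.

Run:
```python
from h import *
f=lambda u,v:((u+.5)/4-.5+325-100,(v+.5)/4-.5+150)
d=Rz(20.9)[:,0];n=np.array([-d[1],d[0],0]);o=np.array([.546,.155,0])
for k,p,L in(('front',(713,318),65),('yf',(655,263),22),):
    w=at_z('scene',f(*p),.150)-o; print(k,w@d*1e3-L,w@n*1e3)
g=lambda u,v:((u+.5)/4-.5+325-100,(v+.5)/4-.5+150)
for p,z in(((535,290),.046),((698,462),.046)): w=at_z('scene',g(*p),z)-o;print('post',w@d*1e3,w@n*1e3)
print(ctrl.current_eef_rot())
```

```text
front 4.151161450739451 0.3477976091390972
yf -0.9150226333353189 -0.5440210503867516
post -74.25034046265287 -1.9108374724678898
post 81.70805839181529 -2.5010160590393204
[[ 0.9342  0.3566  0.0012]
 [ 0.3566 -0.9342  0.0002]
 [ 0.0012  0.0002 -1.    ]]
```

Relative to the rack the awl is within about 2 mm, well inside tolerance. I shift 1 mm sideways and feel down in small guarded steps.

Run:
```python
from h import *
d=Rz(20.9)[:,0];n=np.array([-d[1],d[0],0])
b=np.array([.5455,.155,0])+.001*d-.001*n
ctrl.move_l(b+[0,0,.075],vel=.06); ctrl.sleep(.2)
F0=ctrl.current_contact_force()[2]; print('F0',F0)
z=.075; log=[];peak=0
while z>.0365:
    z-=.001
    c=ctrl.move_l(b+[0,0,z],vel=.012,contact_N=10)
    f=ctrl.current_contact_force();F=f[2]-F0;peak=max(peak,F)
    log.append((round(z*1e3,1),round(ctrl.current_tool_pos()[2]*1e3,1),round(F,1),c))
    if F>17 or (c and F>8) or (peak>4 and F>peak*.3+9): break
    if ctrl.current_t()>38: break
for l in log:print(*l)
print(ctrl.current_contact_force(),ctrl.current_wrist_torque(),ctrl.current_tool_pos(),ctrl.current_t(),ctrl.current_grip_width()*91)
```

```text
F0 -0.5699477245201493
74.0 74.0 0.0 False
73.0 72.9 0.6 False
72.0 72.0 0.6 False
71.0 70.9 -0.0 False
70.0 70.0 -0.4 False
69.0 68.9 -0.2 False
68.0 67.9 -0.5 False
67.0 66.9 -0.3 False
66.0 65.9 -0.0 False
65.0 64.9 0.2 False
64.0 63.9 0.2 False
63.0 62.9 0.2 False
62.0 61.9 -0.7 False
61.0 60.9 -0.7 False
60.0 59.9 -1.2 False
59.0 58.9 -0.6 False
58.0 57.9 -0.8 False
57.0 57.0 0.4 False
56.0 56.1 2.1 False
55.0 55.1 3.8 False
54.0 54.1 5.2 False
53.0 53.2 5.7 False
52.0 52.2 6.8 False
51.0 51.2 6.6 False
50.0 50.3 6.7 False
49.0 49.2 5.8 False
48.0 48.1 5.9 False
47.0 47.0 4.5 False
46.0 45.9 1.1 False
45.0 44.7 -0.2 False
44.0 43.6 -2.0 False
43.0 42.6 -5.3 False
42.0 41.9 -0.4 False
41.0 41.5 11.5 False
40.0 40.9 18.8 False
[-7.2466  7.8507 18.2165] [1.3765 1.1823 0.0913] [0.5465 0.1548 0.0409] 19.0833 19.60883175527144
```

First touch was at TCP 57 mm, the snap followed, and it stopped hard at 42 mm, exactly the expected 15 mm travel. I relieve the push, release, draw back and look.

Run:
```python
from h import *
p=np.array(ctrl.current_tool_pos()); p[2]=.0418
ctrl.move_l(p,vel=.02); print(ctrl.current_contact_force())
ctrl.command_gripper(1.0); ctrl.sleep(.2); print(ctrl.current_contact_force(),ctrl.current_tool_pos())
p[2]=.2; ctrl.move_l(p,vel=.1,contact_N=15) and print('stopped')
ctrl.goto([.40,-.25,.3],Rz(20)); ctrl.sleep(.3)
for n in("scene","top"): cv2.imwrite(f"pics/{n}2.png",ctrl.read_camera(n))
t=cv2.imread("pics/top2.png"); s=cv2.imread("pics/scene2.png")
z=lambda i:cv2.resize(i,None,fx=4,fy=4,interpolation=cv2.INTER_CUBIC)
cv2.imwrite("pics/c4.png",np.hstack([z(t[175:315,215:315]),z(s[190:330,325:425])]))
print(ctrl.current_tool_pos(),ctrl.current_t())
```

```text
[-1.4649  1.4167 -0.1525]
[-0.8076  0.1949  0.0982] [0.5465 0.1549 0.0418]
[ 0.4001 -0.2498  0.2999] 24.45
```

View pics/c4.png

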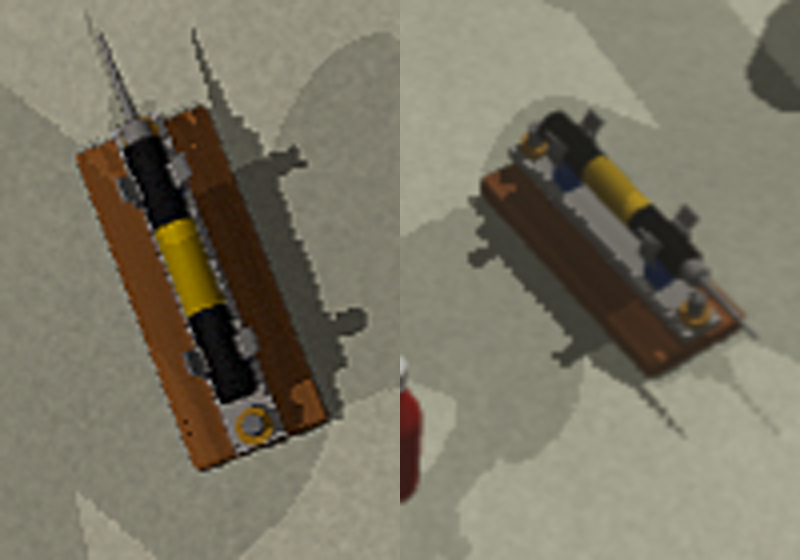

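In the picture the handle lies in both clips and parallel to the rail. Its yellow middle is at (190,267) in the crop, and the midpoint between the clips is at (187,265), so it is centred. The glue bottle is untouched.

```bash
python3 -c "
from bench import ctrl
print(ctrl.sign_off())"
```

```text
the job is handed in; nothing more can be done
None
```

The awl is snapped into both clips and sits home on the saddles with its yellow middle centred; peak push was about 19 N, the gripper is released and drawn back, and the job is handed in at about 24.5 s (no verdict was reported back).

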